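Load a specimen carrier under the spring clip

TASK

Lift the spring clip of the specimen stage until it stays up by itself, slide the carrier with the copper disc flat between the rails, with its fin towards the open end, gently fully home against the stop so that the orange pin is pushed right in, then lower the clip by its red knob until it bears on the carrier and only then let go; do not let the clip snap shut. Do not ram or press anything hard, and leave everything else where it is.

Things in the scene. Friction and masses are not known exactly. Their poses are not given: they have to be found in the camera images.
- stage: grey specimen stage fixed to the bench, 260 (x) x 110 (y) x 30 mm high (deck top at z = 30 mm); origin under it, 150 mm from the open end and midway in y; x runs from the open, bare loading end (-x) through the channel to the stop and the clip hinge (+x). A black stop 12 mm high closes the channel; its face stands anywhere from x = 27 to 59 mm, is set anew each time and not reported: find it by touch
- channel_mouth (a point): middle of the channel's narrow mouth at deck height: x = -15, y = 0, z = 30 mm of the stage. Two aluminium rails 8 mm high on the deck leave a channel 63 mm wide from here to x = 100 mm; before the mouth flared rail ends widen it to about 73 mm at x = -47 mm. Axes as the stage
- clip_hinge (a point): middle of the clip's hinge axis, which runs along stage y at x = 90, z = 56 mm of the stage, between two posts up to z = 66 mm. Axes as the stage
- clip_knob (a point): centre of the red knob on the clip's free end, a cylinder 20 mm long (along stage y), 16 mm in diameter, to be pinched across its ends from above. With the clip at 0 it is 75 mm before (-x) and 12 mm above the hinge axis (x = 15, z = 68 mm of the stage) and it swings about that axis. Only the 14 mm wide clip arm is below it
- clip_angle (a joint): angle of the spring clip, rad: 0 down on the empty stage (foot 1 mm above the deck), growing as the knob lifts, upper limit 0.72. An over-centre spring pulls it down, with about 3 N at the knob when low; lifted past about 0.5 it goes up to its limit and stays there; let go lower, it snaps shut. Resting on a carrier it reads about 0.07
- clip: the spring clip: a steel strip 14 mm wide from the hinge to the red knob, with a 10 x 14 mm foot under its free end; origin on the hinge axis; the foot's underside lies 73 mm before and 25 mm below the axis when the clip is at 0; turns with the clip
- home_pin (a joint): travel of the thin orange pin in the stop, m: 0 standing out 6 mm from the stop face, 0.006 pushed flush by a carrier that is fully home; its spring is light (under 0.2 N) and does not push the carrier back
- copper_carrier: white specimen carrier with the copper disc, a flat plate 110 (x) x 60 (y) x 6 mm, about 0.18 kg, slides easily on the polished deck, loose on the bench; origin at the centre of its underside; its leading edge is at +55 mm x, the blue fin near its -x end. It goes into the stage with its x along the stage x
- copper_carrier_fin (a point): centre of the copper carrier's blue upright fin, 30 (x) x 12 (y) x 32 mm high, on top of the plate; 38 mm behind the plate's centre, 22 mm above its underside; grasp across the 12 mm
- dark_carrier: the other specimen carrier, same make and size as the copper one but holding a dark disc; loose; origin at the centre of its underside. Leave alone
- tripod: loose steel tripod, 130 mm square gauze plate on top at 128 mm height; origin on the bench under its centre. Leave alone
- crucible: white bowl, 84 mm wide, 35 mm high, standing on the tripod; origin under its centre. Leave alone
- beaker: glass beaker, 68 mm wide, 90 mm high; origin under its centre. Leave alone
- white_pot: small white plastic pot, 40 mm wide, 32 mm high; origin under its centre. Leave alone
- reagent_jar: amber jar with a cap, 64 mm wide, 100 mm high; origin under its centre. Leave alone
- tongs: steel crucible tongs lying flat, 220 mm long, about 10 mm high; origin under their centre. Leave alone
Things that resemble listed ones, but are neither listed nor needed, are in the scene too. What is shaped like the copper_carrier but pink or yellow is not meant.

How it is judged (in metres and radians):
On the way, in this order (a step that is already met when the one before it is completed fails the run):
1. the clip is lifted and stays up, the carrier not yet in the stage (value of joint clip_angle above 0.5 rad and (x of copper_carrier in the frame of stage below -0.06 m or y of copper_carrier in the frame of stage below -0.06 m or y of copper_carrier in the frame of stage above 0.06 m)), for 0.2 s.
2. the copper carrier lies flat in the channel, fully home (pin in), the clip still up (value of joint clip_angle above 0.4 rad and value of joint home_pin above 0.0043 m and y of copper_carrier in the frame of stage between -0.004 and 0.004 m and z of copper_carrier in the frame of stage below 0.033 m and angle between the x axis of copper_carrier and the x axis of stage, either way round below 0.07 rad), for 0.2 s.
At the end, for the whole second after the job is handed in: The copper carrier lies flat on the deck between the rails (within 4 mm of the middle, within 0.07 rad of straight), home against the stop with the pin in to at least 4.3 of its 6 mm, and the clip's foot bears on it with more than 1 N (clip between 0.035 and 0.1 rad); all at rest (value of joint home_pin above 0.0043 m and y of copper_carrier in the frame of stage between -0.004 and 0.004 m and z of copper_carrier in the frame of stage below 0.033 m and angle between the x axis of copper_carrier and the x axis of stage, either way round below 0.07 rad and value of joint clip_angle between 0.035 and 0.1 rad and contact force between clip and copper_carrier above 1 N and linear speed of copper_carrier below 0.01 m/s); the robot touches nothing.
It fails at once if the clip is let go and snaps down (faster than 4 rad/s, 0.3 m/s at the knob) (velocity of joint clip_angle below -4 rad/s).
It fails at once if the carrier is rammed or pressed hard against the stage and its clip (over 30 N in all) (contact force between copper_carrier and stage above 30 N).
It fails at once if the clip's foot is pressed on the carrier with over 15 N (contact force between clip and copper_carrier above 15 N).
It fails at once if one of the things to be left alone is shifted over 20 mm (distance of any of dark_carrier, tripod, crucible, beaker, white_pot, reagent_jar, tongs from where it was at the start of the episode above 0.02 m).
It also fails if it takes over 72 s, if anything falls off the work surface, if the arm or the gripper's body presses on something with over 40 N, if the wrist force passes 120 N, or if a joint passes its speed limit or range.

ROBOT

A 6-joint arm with a two-finger parallel gripper is mounted at the origin on the work surface. World frame = base frame: x ahead of the robot, y to its left, z up, the work surface at z = 0. Lengths are in mm, angles in rad, forces in N, time in s.
With the tool pointing down it reaches from about 275 to 1000 mm from the base axis. Payload 8.4 kg.
Tool frame: the origin (TCP) lies midway between the tips of the shut fingers; the grasp point (between the pads) lies 19 mm behind it; z points along the fingers, y is the line along which they close (so a half turn about z gives the same grasp; the last joint's range is limited). The gripper opens to 85 mm and grips with 20 to 120 N. Pads are 22 mm wide; open, the fingers measure 114 mm over their backs; the gripper's body (76 mm by 85 mm) begins 54 mm behind the grasp point. The pads swing forward as they close: fully open they stand 13 mm farther back than shut.
Start: joints at [1.167, 0.353, 1.633, -0, 1.155, -0.002], TCP at [244.421, 575.227, 231.281] pointing down, gripper open.
Joint ranges: [-2.63, 2.63], [-0.92, 2.1], [0.06, 2.66], [-1.3, 4.44], [0, 2.69], [-3.02, 3.02]. Speed limits (rad/s): [2.22, 2.22, 2.79, 3.14, 3.14, 3.14].

INTERFACE

Orientations are given as [roll, pitch, yaw] about the fixed x, y, z axes, in that order (R = Rz(yaw) Ry(pitch) Rx(roll)).
In Python, from rig import monitor, imaging, r gives the robot as it stands.
- The arm moves only by the tool drive_tool, never from a script. Its argument "plan" is a list of rows, each an object of numbers: "x", "y", "z": the shift along the tool's x, y, z in units of 50 mm (1.0 is 50 mm); "ax", "ay", "az": the turn, a rotation vector about the tool's x, y, z in units of 6 degrees (1.0 is 6 degrees); "hand": the finger opening in mm, from 0 to 85.4. In form: [{"x": .., "y": .., "z": .., "ax": .., "ay": .., "az": .., "hand": ..}, ...]. A call has 1 to 8 rows; each row is the pose to reach, as a shift and turn from the pose commanded when the call began, along the tool's axes at that moment; what a row does not reach only later rows make up. A row lasts 1/10 s, in which the tool goes at most 50 mm and 8.59 degrees, less where a joint would pass 70% of its speed; a pose out of reach is approached as far as the arm can. A call with a gripper value outside its range is refused whole. The fingers move at their own pace and stop on an object; "grip_force" is the grip in N (left out, the last holds). Time passes only in rows, so rows that repeat a pose let the fingers close. It gives the time, the measured TCP pose, the force, the opening and the grip force at its end, in the units of the state.
- monitor.sense(): the state, without advancing time (a new reading comes with each control period).
- imaging.grab_frame(name): name is "scene" or "top"; returns the picture (420x560x3 uint8, red, green, blue); there is no depth.
- imaging.camera_info(name): a dict with "mtx" (3x3 intrinsics, pixels), "dist" ([k1, k2, p1, p2, k3] as OpenCV has them; the pictures are not rectified), "R" (3x3) and "t" (3): a world point X has camera coordinates R X + t. Camera axes: x right, y down, z forward; pixel columns grow to the right and rows downward; lengths in mm; the calibration is good to about 2 mm. A picture is of the moment at which its call begins. camera_info takes no time and is no camera call.
- r.sign_off(): hands the job in; it is judged then, once.
The state is a dict: "clock": time; "qpos": joint angles; "qvel": joint speeds; "joint_efforts": joint torques, N m; "eef_pos": TCP position; "tcp_rot": TCP orientation; "contact_force": force on the tool from outside, world axes, zero at the start; "wrist_torque": the same for the moment, N m; "opening": opening from 0.0 (shut) to 1.0 (fully open); "grasp_force": force on a finger pad.
Only numpy, scipy, OpenCV 4.12 (cv2) and the standard library are available. Lean on these libraries where they do the work, as an engineer would, in place of code of your own. Each camera call takes 0.05 s, during which the arm holds its last target. There are 200 camera calls.

## Working session

There is one attempt and no reset: what is moved stays moved. The work goes in short steps, Python scripts to look and compute and a tool call to move; the robot and the scene stay as the last step left them, time stands still between calls to the robot, and variables do not carry over. Pictures are saved under pics/ and viewed, at most 10 in all, crops included, and the job is handed in when it is done.

Besides the shell and the picture viewer there is one more tool, called as name([rows], argument=value, ...), one row to a line, values as JSON. drive_tool: Moves the arm, as the interface text tells. Its arguments: {"type":"object","properties":{"plan":{"type":"array","items":{"type":"object","properties":{"x":{"type":"number"},"y":{"type":"number"},"z":{"type":"number"},"ax":{"type":"number"},"ay":{"type":"number"},"az":{"type":"number"},"hand":{"type":"number"}}}},"grip_force":{"type":"number"}},"required":["plan"]}

```bash
mkdir -p pics; ls
python3 - <<'E'
from rig import monitor, imaging, r
import cv2, numpy as np
for n in("scene","top"):
    im=imaging.grab_frame(n); np.save(f"pics/{n}0.npy",im)
    cv2.imwrite(f"pics/{n}0.png",cv2.resize(im[:,:,::-1],(784,588),interpolation=cv2.INTER_CUBIC))
    c=imaging.camera_info(n); print(n,c)
print(monitor.sense())
E
```

```text
pics
scene {'mtx': array([[430.37307362,   0.        , 281.70703751],
       [  0.        , 430.37307362, 211.22129476],
       [  0.        ,   0.        ,   1.        ]]), 'dist': array([-0.02249725,  0.        ,  0.        ,  0.        ,  0.        ]), 'R': array([[-0.69565336,  0.7182152 ,  0.01527512],
       [ 0.57736984,  0.57163169, -0.58299338],
       [-0.42744645, -0.39674191, -0.8123333 ]]), 't': array([ 498.66746323, -223.02268419, 1351.96982281])}
top {'mtx': array([[500.63478334,   0.        , 278.70823091],
       [  0.        , 500.63478334, 212.41795697],
       [  0.        ,   0.        ,   1.        ]]), 'dist': array([-0.14438254,  0.        ,  0.        ,  0.        ,  0.        ]), 'R': array([[-0.00122762, -0.99994201, -0.01069931],
       [-0.99148631,  0.0026102 , -0.13018482],
       [ 0.13020519,  0.01044841, -0.99143201]]), 't': array([ -82.65400229,  602.3022824 , 1392.23616757])}
{'clock': 0.1, 'qpos': array([ 1.16658867e+00,  3.53598961e-01,  1.63406355e+00,  1.77986510e-05,
        1.15524705e+00, -2.38515771e-03]), 'qvel': array([ 0.00063306, -0.00085594, -0.00257049,  0.00205881, -0.00193567,
        0.00083224]), 'joint_efforts': array([-3.62754827e-04, -6.06360555e+01, -3.42822504e+01, -1.77811302e-05,
        3.89715191e-03,  2.11336510e-05]), 'eef_pos': array([244.24569187, 574.81334664, 230.62261825]), 'tcp_rot': array([-3.14027579e+00, -1.94153925e-05,  2.73976295e+00]), 'contact_force': array([0.29160667, 0.66540508, 0.6114988 ]), 'wrist_torque': array([ 0.03143918, -0.01642435,  0.05995789]), 'grasp_force': 0.0, 'opening': 0.9961903207899628}
```

View pics/scene0.png

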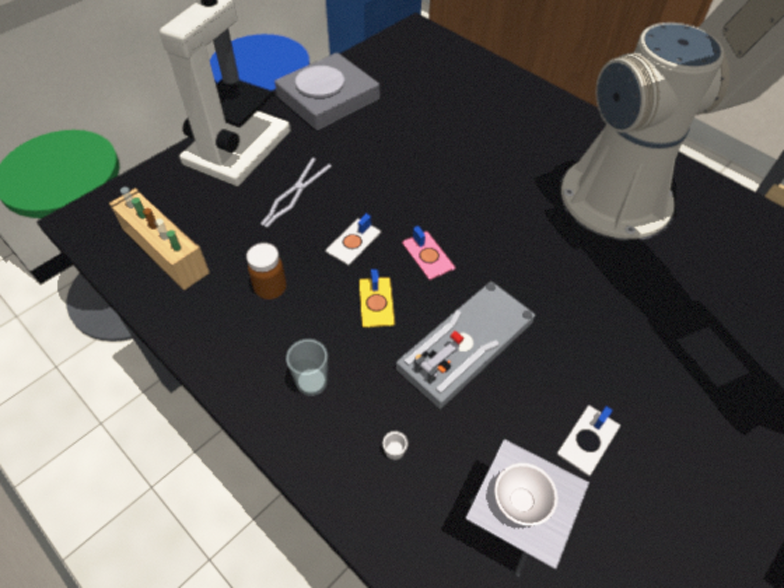

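View pics/top0.png

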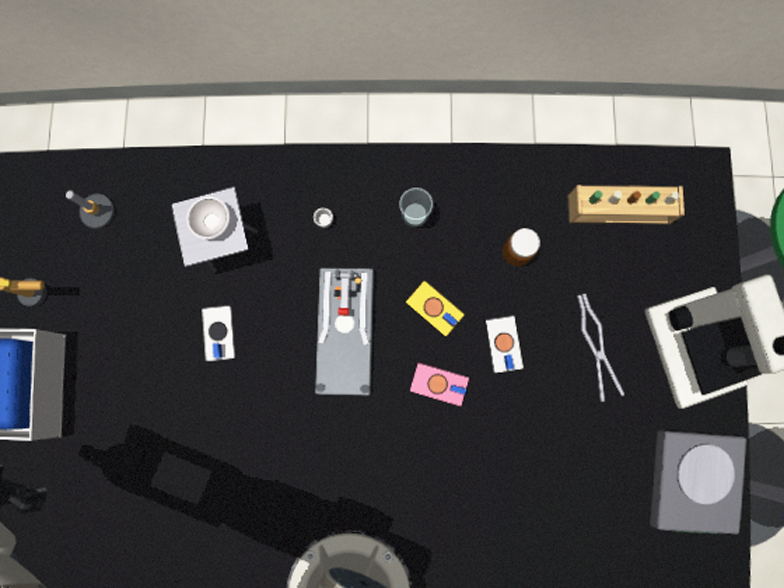

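The scenes show four carriers (784-px top view): the white one with the copper disc at (504,344), yellow at (435,308), pink at (439,384), and the white one with the dark disc at (218,333). The one meant is the white and copper one at (504,344). The stage is at (345,330), with its open end facing the robot (image bottom), the clip at the top and the red knob at (344,311).

```bash
cat > h.py <<'E'
import numpy as np, cv2
from rig import monitor, imaging, r
def ray(n,px):
    c=imaging.camera_info(n); u=cv2.undistortPoints(np.array(px,float).reshape(-1,1,2),c["mtx"],c["dist"]).reshape(-1,2)
    d=np.c_[u,np.ones(len(u))]@c["R"]; return -c["R"].T@c["t"],d
def plane(n,px,z):
    o,d=ray(n,px); return o+d*((z-o[2])/d[:,2])[:,None]
def tri(p1,p2):
    (a,u),(b,v)=ray("scene",p1),ray("top",p2); u=u[0];v=v[0]
    s=np.linalg.lstsq(np.c_[u,-v],b-a,rcond=None)[0]; P,Q=a+s[0]*u,b+s[1]*v
    return (P+Q)/2,np.linalg.norm(P-Q)
def hsv(im): return cv2.cvtColor(im,cv2.COLOR_RGB2HSV)
def blobs(m,amin=15):
    k,l,s,c=cv2.connectedComponentsWithStats(m.astype(np.uint8)); return [(tuple(c[i].round(1)),s[i,4],i,l) for i in range(1,k) if s[i,4]>=amin]
E
python3 - <<'E'
from h import *
S=np.load("pics/scene0.npy");T=np.load("pics/top0.npy")
for n,im in(("scene",S),("top",T)):
    h=hsv(im)
    red=((h[...,0]<6)|(h[...,0]>174))&(h[...,1]>170)&(h[...,2]>110)
    blue=(abs(h[...,0].astype(int)-112)<12)&(h[...,1]>150)&(h[...,2]>70)
    print(n,"red",[b[:2] for b in blobs(red,6)],"blue",[b[:2] for b in blobs(blue,10)])
print("cam",ray("top",[[0,0]])[0],ray("scene",[[0,0]])[0])
h=hsv(T)
def box(mask,pt,z):
    k,l=cv2.connectedComponents(mask.astype(np.uint8)); lab=l[pt[1],pt[0]]; m=(l==lab).astype(np.uint8)
    c=max(cv2.findContours(m,cv2.RETR_EXTERNAL,cv2.CHAIN_APPROX_NONE)[0],key=len)
    w=plane("top",c.reshape(-1,2),z)[:,:2].astype(np.float32); b=cv2.minAreaRect(w); print(lab,"rect",b,"px",m.sum()); return b,cv2.boxPoints(b)
v=T.max(2)
print("stage",box(v>60,(246,260),30)[1])
for q,z in (((360,232),6),((364,259),6)):
    pass
wh=(v>120)
print("copper",box((h[...,2]>90),(355,255),6)[1])
cv2.imwrite("pics/cropc.png",cv2.resize(np.hstack([T[185:295,215:325],T[200:310,310:420]])[:,:,::-1],(800,400),interpolation=cv2.INTER_CUBIC))
E
```

```text
scene red [((np.float64(325.7), np.float64(240.4)), np.int32(34))] blue [((np.float64(257.8), np.float64(13.5)), np.int32(1439)), ((np.float64(190.4), np.float64(41.8)), np.int32(1539)), ((np.float64(154.0), np.float64(48.5)), np.int32(106)), ((np.float64(260.3), np.float64(158.1)), np.int32(75)), ((np.float64(298.6), np.float64(167.1)), np.int32(77)), ((np.float64(267.3), np.float64(197.1)), np.int32(56)), ((np.float64(431.1), np.float64(296.6)), np.int32(75))]
top red [((np.float64(245.3), np.float64(222.0)), np.int32(32))] blue [((np.float64(321.1), np.float64(227.6)), np.int32(36)), ((np.float64(9.8), np.float64(273.3)), np.int32(1293)), ((np.float64(155.0), np.float64(250.0)), np.int32(45)), ((np.float64(363.2), np.float64(258.1)), np.int32(42)), ((np.float64(327.2), np.float64(278.0)), np.int32(36))]
cam [ 415.79661786  -98.76798887 1457.83377884] [1053.56097022  305.71937284  960.6121514 ]
9 rect ((536.0048217773438, 11.102462768554688), (111.96509552001953, 261.69195556640625), 88.58102416992188) px 3495
stage [[403.81265  -41.622746]
 [665.4244   -48.103092]
 [668.197     63.82767 ]
 [406.58527   70.308014]]
16 rect ((509.0812072753906, -319.0877685546875), (113.18998718261719, 62.523597717285156), 8.34231185913086) px 822
copper [[ 448.54938 -296.36792]
 [ 457.62073 -358.22998]
 [ 569.61304 -341.80762]
 [ 560.5417  -279.94556]]
```

View pics/cropc.png

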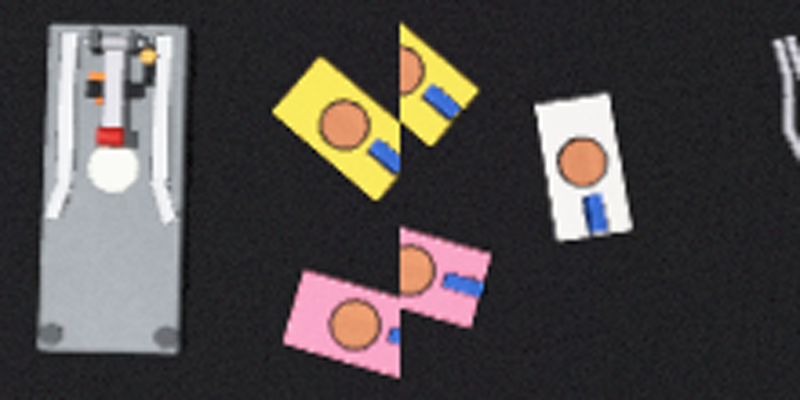

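Confirmed in the crop: the white plate with the copper disc at the right (full-size px ~360,245) is the carrier. Its fin is on the robot side, so its x axis points away from the robot, like the stage's. The white disc on the deck beside the knob may be a marking, so I'll treat it with care.

Run:
```python
from h import *
S=np.load("pics/scene0.npy");T=np.load("pics/top0.npy")
print("knob",tri((325.7,240.4),(245.3,222.0)),"top ray z=70",plane("top",[(245.3,222)],70))
print("fin",tri((260.3,158.1),(363.2,258.1)), plane("top",[(363.2,258.1)],38))
# white rails in top
h=hsv(T); m=(h[...,2]>185)&(h[...,1]<40); m[:,:220]=0;m[:,275:]=0;m[:185]=0;m[255:]=0
for b in blobs(m,15):
    ys,xs=np.where(b[3]==b[2]); w=plane("top",np.c_[xs,ys],38); print(b[:2],w.min(0).round(),w.max(0).round(),w.mean(0).round(1))
# rail inner edges: rows at several heights
g=T.max(2).astype(int)
for y in (196,200,204,208,212): print(y,g[y,228:266])
# feet dots: dark circles on deck
```

```text
knob (array([571.81502677,   8.43997433,  69.89605743]), np.float64(1.8327420543960193)) top ray z=70 [[571.3143107    9.20685682  70.        ]]
fin (array([ 471.43292343, -324.68875212,   31.40307682]), np.float64(0.7815150935708632)) [[ 470.93624784 -323.33193485   38.        ]]
((np.float64(232.2), np.float64(219.4)), np.int32(223)) [509.  39.  38.] [656.  63.  38.] [582.5  49.4  38. ]
((np.float64(246.2), np.float64(196.1)), np.int32(18)) [647.   2.  38.] [653.  19.  38.] [650.    9.8  38. ]
((np.float64(259.1), np.float64(220.1)), np.int32(217)) [506. -39.  38.] [653. -19.  38.] [580.5 -27.8  38. ]
((np.float64(245.5), np.float64(208.7)), np.int32(103)) [584.   4.  38.] [641.  19.  38.] [613.2  11.5  38. ]
((np.float64(245.7), np.float64(231.1)), np.int32(155)) [532. -10.  38.] [566.  30.  38.] [548.8  10.3  38. ]
196 [111 163 179 163 230 243 243 246 167 160 216 163 118 115 118 204 223 220
 221 219 220 199 136 109  94 191 142  97 158 144 236 243 241 246 200 173
 171 155]
200 [150 176 178 149 231 243 243 223 135 161 177 176 156 146 144 184 228 235
 233 236 216 130  93 114 117 176 237 245 246 229 165 234 243 244 199 174
 173 148]
204 [145 172 178 196 238 243 243 203 172 173 177 176 197 185 176 190 229 236
 235 235 190 113  93 161 171 176 108  58  47  80 232 244 243 223 184 178
 181 143]
208 [147 173 176 223 243 244 245 164 160 178 146  81  50  47  50 133 226 236
 234 235 167  78  49  48  49  49  57  77  89 136 234 244 243 207 178 175
 177 126]
212 [154 179 179 227 243 244 246 163 162 177 174 178 175 210 238 191 228 235
 236 236 178  96  75 128 138 138 168 176 175 217 241 243 244 181 170 178
 175 118]
```

```bash
cat >> h.py <<'E'
from scipy.spatial.transform import Rotation as Ro
SY=-0.0248; SO=np.array([556.0,10.8,0])
def st(x,y,z): # stage -> world
    return SO+Ro.from_euler("z",SY).apply([x,y,z])
def rel(p,yaw,pitch=0):
    s=monitor.sense(); R=Ro.from_euler("xyz",s["tcp_rot"]); G=Ro.from_euler("z",yaw)*Ro.from_euler("y",pitch)*Ro.from_euler("x",np.pi)
    d=R.inv().apply(np.array(p)-s["eef_pos"])/50; w=np.degrees((R.inv()*G).as_rotvec())/6
    print("shift",d.round(3),"turn",w.round(3),"clk",round(s["clock"],2),"at",s["eef_pos"].round(1),"F",s["contact_force"].round(1))
    return d
E
python3 -c "
from h import *
rel(st(15,0,160)+[0,0,0],np.pi+SY)"
```

```text
shift [-10.429  -7.831   1.423] turn [-1.2e-02 -3.0e-03 -3.6e+00] clk 0.1 at [244.2 574.8 230.6] F [0.3 0.7 0.6]
```

drive_tool([
  {"x": -5.2,"y": -3.9,"az": -1.8,"hand": 40},
  {"x": -5.2,"y": -3.9,"az": -1.8,"hand": 40},
  {"x": -5.2,"y": -3.9,"az": -1.8,"hand": 40},
  {"x": -5.2,"y": -3.9,"az": -1.8,"hand": 40},
  {"x": -5.2,"y": -3.9,"az": -1.8,"hand": 40},
  {"x": -5.2,"y": -3.9,"az": -1.8,"hand": 40},
  {"x": -5.2,"y": -3.9,"az": -1.8,"hand": 40},
  {"x": -5.2,"y": -3.9,"az": -1.8,"hand": 40},
])

```text
invalid input
```

```bash
python3 -c "
from h import *
rel(st(15,0,160)+[0,0,0],np.pi+SY)"
```

```text
shift [-10.429  -7.831   1.423] turn [-1.2e-02 -3.0e-03 -3.6e+00] clk 0.1 at [244.2 574.8 230.6] F [0.3 0.7 0.6]
```

drive_tool([
  {"x": -0.8,"y": -0.6,"z": 0,"ax": 0,"ay": 0,"az": -0.4,"hand": 40},
  {"x": -1.6,"y": -1.2,"z": 0,"ax": 0,"ay": 0,"az": -0.8,"hand": 40},
  {"x": -2.4,"y": -1.8,"z": 0,"ax": 0,"ay": 0,"az": -1.2,"hand": 40},
  {"x": -3.2,"y": -2.4,"z": 0,"ax": 0,"ay": 0,"az": -1.6,"hand": 40},
  {"x": -4.0,"y": -3.0,"z": 0,"ax": 0,"ay": 0,"az": -2.0,"hand": 40},
  {"x": -4.8,"y": -3.6,"z": 0,"ax": 0,"ay": 0,"az": -2.4,"hand": 40},
  {"x": -5.6,"y": -4.2,"z": 0,"ax": 0,"ay": 0,"az": -2.8,"hand": 40},
  {"x": -6.4,"y": -4.8,"z": 0,"ax": 0,"ay": 0,"az": -3.2,"hand": 40},
])

```text
clock: 0.9
eef_pos: [445.6, 227.3, 231.3]
tcp_rot: [3.142, -0.0, 3.077]
contact_force: [1.2, -0.5, 0.4]
opening: 0.467
grasp_force: 0.0
```

```bash
python3 -c "
from h import *
rel(st(15,0,160)+[0,0,0],np.pi+SY)"
```

```text
shift [-2.784 -4.165  1.425] turn [ 0.    -0.    -0.382] clk 0.9 at [445.6 227.3 231.3] F [ 1.2 -0.5  0.4]
```

drive_tool([
  {"x": -0.7,"y": -0.65,"z": 0,"ax": 0,"ay": 0,"az": -0.38,"hand": 40},
  {"x": -1.2,"y": -1.4,"z": 0,"ax": 0,"ay": 0,"az": -0.38,"hand": 40},
  {"x": -1.7,"y": -2.2,"z": 0,"ax": 0,"ay": 0,"az": -0.38,"hand": 40},
  {"x": -2.1,"y": -3.0,"z": 0.2,"ax": 0,"ay": 0,"az": -0.38,"hand": 40},
  {"x": -2.5,"y": -3.7,"z": 0.7,"ax": 0,"ay": 0,"az": -0.38,"hand": 40},
  {"x": -2.78,"y": -4.16,"z": 1.2,"ax": 0,"ay": 0,"az": -0.38,"hand": 40},
  {"x": -2.78,"y": -4.16,"z": 1.42,"ax": 0,"ay": 0,"az": -0.38,"hand": 40},
  {"x": -2.78,"y": -4.16,"z": 1.42,"ax": 0,"ay": 0,"az": -0.38,"hand": 40},
])

```text
clock: 1.7
eef_pos: [568.4, 12.0, 158.2]
tcp_rot: [3.142, -0.004, 3.113]
contact_force: [0.7, 0.6, 0.1]
opening: 0.468
grasp_force: 0.0
```

```bash
python3 -c "
from h import *
rel(st(15,-.5,50)+[0,0,0],np.pi+SY)"
```

```text
shift [-0.062 -0.041  2.164] turn [ 0.001 -0.04  -0.035] clk 1.7 at [568.4  12.  158.2] F [0.7 0.6 0.1]
```

drive_tool([
  {"x": 0,"y": 0,"z": 0.5,"ax": 0,"ay": 0,"az": 0,"hand": 40},
  {"x": 0,"y": 0,"z": 1.0,"ax": 0,"ay": 0,"az": 0,"hand": 40},
  {"x": 0,"y": 0,"z": 1.5,"ax": 0,"ay": 0,"az": 0,"hand": 40},
  {"x": 0,"y": 0,"z": 1.8,"ax": 0,"ay": 0,"az": 0,"hand": 40},
  {"x": 0,"y": 0,"z": 2.1,"ax": 0,"ay": 0,"az": 0,"hand": 40},
  {"x": 0,"y": 0,"z": 2.2,"ax": 0,"ay": 0,"az": 0,"hand": 40},
  {"x": 0,"y": 0,"z": 2.2,"ax": 0,"ay": 0,"az": 0,"hand": 40},
  {"x": 0,"y": 0,"z": 2.2,"ax": 0,"ay": 0,"az": 0,"hand": 40},
])

```text
clock: 2.5
eef_pos: [570.5, 12.5, 51.0]
tcp_rot: [3.142, 0.001, 3.115]
contact_force: [0.2, -0.4, 0.1]
opening: 0.468
grasp_force: 0.0
```

drive_tool([
  {"x": 0,"y": 0,"z": 0,"ax": 0,"ay": 0,"az": 0,"hand": 30},
  {"x": 0,"y": 0,"z": 0,"ax": 0,"ay": 0,"az": 0,"hand": 22},
  {"x": 0,"y": 0,"z": 0,"ax": 0,"ay": 0,"az": 0,"hand": 16},
  {"x": 0,"y": 0,"z": 0,"ax": 0,"ay": 0,"az": 0,"hand": 16},
  {"x": 0,"y": 0,"z": 0,"ax": 0,"ay": 0,"az": 0,"hand": 16},
  {"x": 0,"y": 0,"z": 0,"ax": 0,"ay": 0,"az": 0,"hand": 16},
], grip_force=25)

```text
clock: 3.1
eef_pos: [570.4, 9.7, 51.4]
tcp_rot: [-3.138, 0.001, 3.116]
contact_force: [-1.8, -16.6, 6.2]
opening: 0.222
grasp_force: 29.1
```

drive_tool([
  {"x": 0,"y": -0.06,"z": 0,"ax": 0,"ay": 0,"az": 0,"hand": 16},
  {"x": -0.03,"y": -0.06,"z": -0.15,"ax": 0,"ay": 0,"az": 0,"hand": 16},
  {"x": -0.08,"y": -0.06,"z": -0.29,"ax": 0,"ay": 0,"az": 0,"hand": 16},
  {"x": -0.14,"y": -0.06,"z": -0.43,"ax": 0,"ay": 0,"az": 0,"hand": 16},
  {"x": -0.21,"y": -0.06,"z": -0.57,"ax": 0,"ay": 0,"az": 0,"hand": 16},
  {"x": -0.3,"y": -0.06,"z": -0.69,"ax": 0,"ay": 0,"az": 0,"hand": 16},
  {"x": -0.4,"y": -0.06,"z": -0.81,"ax": 0,"ay": 0,"az": 0,"hand": 16},
  {"x": -0.44,"y": -0.06,"z": -0.85,"ax": 0,"ay": 0,"az": 0,"hand": 16},
])

```text
clock: 3.9
eef_pos: [592.3, 8.7, 93.7]
tcp_rot: [-3.142, 0.0, 3.115]
contact_force: [-2.4, -1.3, 1.0]
opening: 0.226
grasp_force: 27.6
```

drive_tool([
  {"x": -0.02,"y": 0,"z": -0.02,"ax": 0,"ay": 0,"az": 0,"hand": 16},
  {"x": -0.02,"y": 0,"z": -0.02,"ax": 0,"ay": 0,"az": 0,"hand": 16},
])

```text
clock: 4.1
eef_pos: [592.5, 8.7, 93.9]
tcp_rot: [-3.142, -0.001, 3.115]
contact_force: [-3.9, -1.0, 2.0]
opening: 0.229
grasp_force: 27.8
```

drive_tool([
  {"x": 0,"y": 0,"z": 0,"ax": 0,"ay": 0,"az": 0,"hand": 25},
  {"x": 0,"y": 0,"z": 0,"ax": 0,"ay": 0,"az": 0,"hand": 40},
  {"x": 0,"y": 0,"z": -0.2,"ax": 0,"ay": 0,"az": 0,"hand": 40},
  {"x": 0,"y": 0,"z": -0.8,"ax": 0,"ay": 0,"az": 0,"hand": 40},
  {"x": 0.2,"y": 0,"z": -1.6,"ax": 0,"ay": 0,"az": 0,"hand": 40},
  {"x": 0.5,"y": -0.5,"z": -2.0,"ax": 0,"ay": 0,"az": 0.4,"hand": 40},
  {"x": 0.8,"y": -1.2,"z": -2.0,"ax": 0,"ay": 0,"az": 0.8,"hand": 40},
  {"x": 1.1,"y": -2.0,"z": -2.0,"ax": 0,"ay": 0,"az": 1.2,"hand": 40},
])

```text
clock: 4.9
eef_pos: [535.7, -90.1, 195.8]
tcp_rot: [3.141, 0.004, 2.989]
contact_force: [0.7, -0.2, -1.0]
opening: 0.468
grasp_force: 0.0
```

Run:
```python
from h import *
im=imaging.grab_frame("scene"); cv2.imwrite("pics/s1.png",cv2.resize(im[190:310,270:400][:,:,::-1],(650,600),interpolation=cv2.INTER_CUBIC))
h=hsv(im); red=((h[...,0]<6)|(h[...,0]>174))&(h[...,1]>170)&(h[...,2]>110); print([b[:2] for b in blobs(red,6)])
rel([471.2,-324,80],np.pi+0.1456)
```

```text
[((np.float64(320.5), np.float64(236.6)), np.int32(37))]
shift [ 0.507 -4.707  2.314] turn [-0.028  0.006 -2.883] clk 4.95 at [532.8 -95.1 195.1] F [-2.2 -4.4 -0.3]
```

View pics/s1.png

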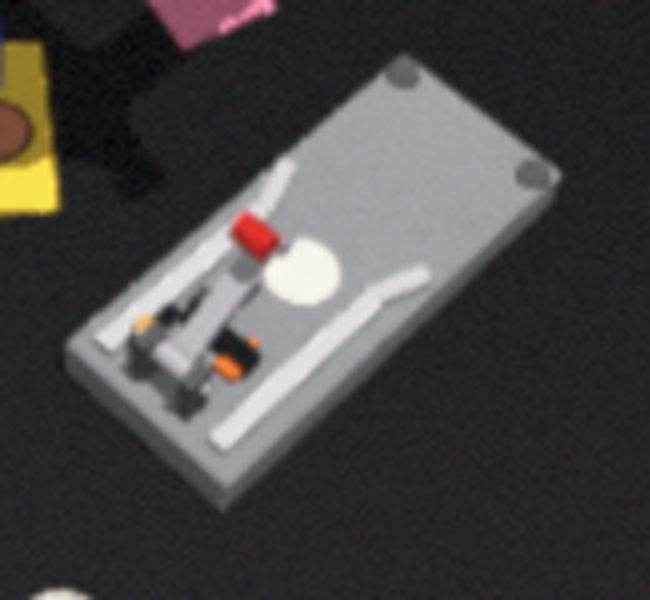

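Clip stands up by itself: the red knob moved from (325,240) to (320,237). The stop and orange pin are visible at crop (240,350). Next is the copper carrier's fin.

drive_tool([
  {"x": 0,"y": -0.6,"z": 0,"ax": 0,"ay": 0,"az": -0.5,"hand": 40},
  {"x": 0.1,"y": -1.4,"z": 0,"ax": 0,"ay": 0,"az": -1.0,"hand": 40},
  {"x": 0.2,"y": -2.2,"z": 0,"ax": 0,"ay": 0,"az": -1.6,"hand": 40},
  {"x": 0.3,"y": -3.0,"z": 0.3,"ax": 0,"ay": 0,"az": -2.2,"hand": 40},
  {"x": 0.4,"y": -3.8,"z": 0.8,"ax": 0,"ay": 0,"az": -2.8,"hand": 40},
  {"x": 0.5,"y": -4.5,"z": 1.5,"ax": 0,"ay": 0,"az": -2.85,"hand": 40},
  {"x": 0.55,"y": -4.65,"z": 2.0,"ax": 0,"ay": 0,"az": -2.85,"hand": 40},
  {"x": 0.55,"y": -4.65,"z": 2.2,"ax": 0,"ay": 0,"az": -2.85,"hand": 40},
])

```text
clock: 5.75
eef_pos: [471.2, -316.1, 82.0]
tcp_rot: [3.14, -0.002, -2.998]
contact_force: [-0.7, -0.3, -0.4]
opening: 0.466
grasp_force: 0.0
```

drive_tool([
  {"x": 0,"y": 0,"z": 0,"ax": 0,"ay": 0,"az": 0,"hand": 40},
  {"x": 0,"y": 0,"z": 0,"ax": 0,"ay": 0,"az": 0,"hand": 40},
  {"x": 0,"y": 0,"z": 0,"ax": 0,"ay": 0,"az": 0,"hand": 40},
])

```text
clock: 6.05
eef_pos: [474.0, -315.1, 85.4]
tcp_rot: [-3.14, 0.002, -2.994]
contact_force: [-0.0, 0.1, -0.4]
opening: 0.471
grasp_force: 0.0
```

Run:
```python
from h import *
rel([471.2,-324,11],np.pi+0.1456)
im=imaging.grab_frame("scene"); cv2.imwrite("pics/s2.png",cv2.resize(im[110:210,200:320][:,:,::-1],(720,600),interpolation=cv2.INTER_CUBIC))
```

```text
shift [ 0.084 -0.165  1.488] turn [-0.016  0.018  0.014] clk 6.05 at [ 474.  -315.1   85.4] F [-0.   0.1 -0.4]
```

View pics/s2.png

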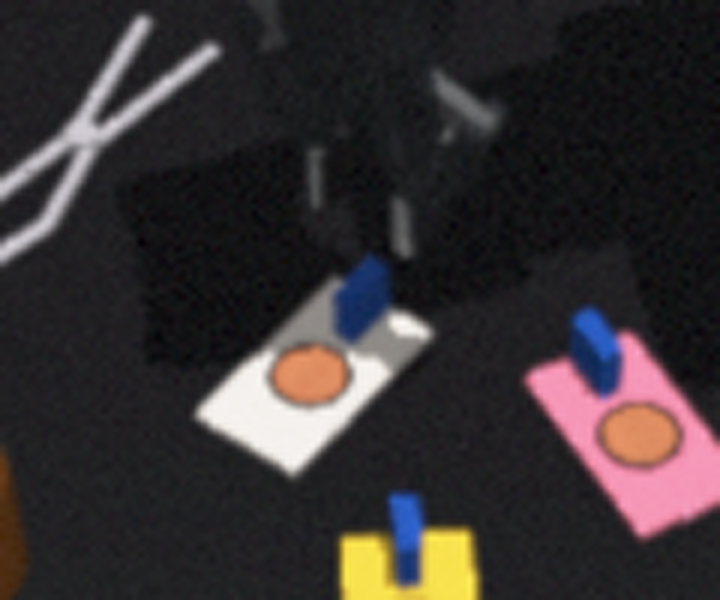

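The gripper fingers (crop 315-400, 180-230) straddle the blue fin of the white/copper carrier. I'll descend and grip.

drive_tool([
  {"x": 0.08,"y": -0.17,"z": 0.1,"ax": 0,"ay": 0,"az": 0,"hand": 40},
  {"x": 0.08,"y": -0.17,"z": 0.6,"ax": 0,"ay": 0,"az": 0,"hand": 40},
  {"x": 0.08,"y": -0.17,"z": 1.1,"ax": 0,"ay": 0,"az": 0,"hand": 40},
  {"x": 0.08,"y": -0.17,"z": 1.4,"ax": 0,"ay": 0,"az": 0,"hand": 40},
  {"x": 0.08,"y": -0.17,"z": 1.46,"ax": 0,"ay": 0,"az": 0,"hand": 30},
  {"x": 0.08,"y": -0.17,"z": 1.46,"ax": 0,"ay": 0,"az": 0,"hand": 22},
  {"x": 0.08,"y": -0.17,"z": 1.46,"ax": 0,"ay": 0,"az": 0,"hand": 16},
], grip_force=25)

```text
clock: 6.8
eef_pos: [470.5, -324.8, 11.6]
tcp_rot: [-3.141, 0.001, -2.996]
contact_force: [0.9, 0.8, 0.7]
opening: 0.187
grasp_force: 0.0
```

drive_tool([
  {"x": 0,"y": 0,"z": 0,"ax": 0,"ay": 0,"az": 0,"hand": 8},
  {"x": 0,"y": 0,"z": 0,"ax": 0,"ay": 0,"az": 0,"hand": 8},
  {"x": 0,"y": 0,"z": 0,"ax": 0,"ay": 0,"az": 0,"hand": 8},
  {"x": 0,"y": 0,"z": 0,"ax": 0,"ay": 0,"az": 0,"hand": 8},
], grip_force=50)

```text
clock: 7.2
eef_pos: [470.7, -324.9, 11.9]
tcp_rot: [-3.14, 0.001, -2.996]
contact_force: [-0.1, -0.7, 7.3]
opening: 0.137
grasp_force: 49.7
```

drive_tool([
  {"x": 0,"y": 0,"z": -0.2,"ax": 0,"ay": 0,"az": 0,"hand": 8},
  {"x": 0,"y": 0,"z": -0.6,"ax": 0,"ay": 0,"az": 0,"hand": 8},
  {"x": 0,"y": 0,"z": -1.2,"ax": 0,"ay": 0,"az": 0,"hand": 8},
  {"x": 0,"y": 0,"z": -1.8,"ax": 0,"ay": 0,"az": 0,"hand": 8},
  {"x": 0,"y": 0,"z": -1.8,"ax": 0,"ay": 0,"az": 0,"hand": 8},
])

```text
clock: 7.7
eef_pos: [472.0, -325.7, 105.1]
tcp_rot: [-3.137, 0.005, -2.996]
contact_force: [0.1, -0.1, -1.8]
opening: 0.134
grasp_force: 48.8
```

Run:
```python
from h import *
SO[1]=10.2
rel(st(-138,0,75),np.pi+SY)
```

```text
shift [0.082 6.873 0.572] turn [-0.038  0.048  1.631] clk 7.7 at [ 472.  -325.7  105.1] F [ 0.1 -0.1 -1.8]
```

drive_tool([
  {"x": 0,"y": 0.4,"z": 0,"ax": 0,"ay": 0,"az": 0.2,"hand": 8},
  {"x": 0,"y": 1.1,"z": 0,"ax": 0,"ay": 0,"az": 0.5,"hand": 8},
  {"x": 0,"y": 1.9,"z": 0,"ax": 0,"ay": 0,"az": 0.8,"hand": 8},
  {"x": 0.05,"y": 2.7,"z": 0,"ax": 0,"ay": 0,"az": 1.1,"hand": 8},
  {"x": 0.05,"y": 3.5,"z": 0,"ax": 0,"ay": 0,"az": 1.4,"hand": 8},
  {"x": 0.08,"y": 4.3,"z": 0,"ax": 0,"ay": 0,"az": 1.63,"hand": 8},
  {"x": 0.08,"y": 5.1,"z": 0,"ax": 0,"ay": 0,"az": 1.63,"hand": 8},
  {"x": 0.08,"y": 5.8,"z": 0,"ax": 0,"ay": 0,"az": 1.63,"hand": 8},
])

```text
clock: 8.5
eef_pos: [422.5, -36.3, 100.5]
tcp_rot: [3.141, -0.001, 3.117]
contact_force: [0.3, 0.7, -1.9]
opening: 0.13
grasp_force: 48.9
```

drive_tool([
  {"x": 0,"y": 0.5,"z": 0,"ax": 0,"ay": 0,"az": 0,"hand": 8},
  {"x": 0.1,"y": 0.9,"z": 0,"ax": 0,"ay": 0,"az": 0,"hand": 8},
  {"x": 0.18,"y": 1.05,"z": 0,"ax": 0,"ay": 0,"az": 0,"hand": 8},
  {"x": 0.18,"y": 1.05,"z": 0.2,"ax": 0,"ay": 0,"az": 0,"hand": 8},
  {"x": 0.18,"y": 1.05,"z": 0.5,"ax": 0,"ay": 0,"az": 0,"hand": 8},
  {"x": 0.18,"y": 1.05,"z": 0.5,"ax": 0,"ay": 0,"az": 0,"hand": 8},
  {"x": 0.18,"y": 1.05,"z": 0.5,"ax": 0,"ay": 0,"az": 0,"hand": 8},
])

```text
clock: 9.2
eef_pos: [415.7, 14.0, 75.3]
tcp_rot: [-3.141, -0.001, 3.116]
contact_force: [0.9, 0.6, -1.8]
opening: 0.132
grasp_force: 48.9
```

Run:
```python
from h import *
SO[1]=10.2
rel(st(-138,0,43),np.pi+SY)
T=imaging.grab_frame("top");S=imaging.grab_frame("scene")
cv2.imwrite("pics/p3.png",np.hstack([cv2.resize(x[:,:,::-1],(400,600),interpolation=cv2.INTER_CUBIC) for x in (T[180:300,205:285],S[150:294,272:368])]))
```

```text
shift [-0.047 -0.007  0.646] turn [-0.002 -0.014 -0.009] clk 9.2 at [415.7  14.   75.3] F [ 0.9  0.6 -1.8]
```

View pics/p3.png

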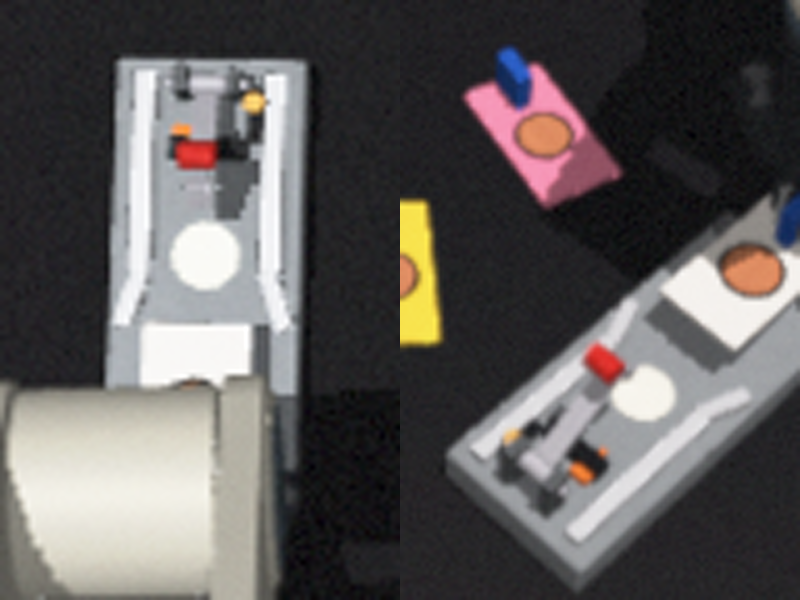

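The carrier hangs level (left panel: its white front edge at rows 325, cols 140-250, between the flared rail ends). I'll lower it onto the bare loading end.

drive_tool([
  {"x": 0.08,"y": 0,"z": 0.2,"ax": 0,"ay": 0,"az": 0,"hand": 8},
  {"x": 0.08,"y": 0,"z": 0.45,"ax": 0,"ay": 0,"az": 0,"hand": 8},
  {"x": 0.08,"y": 0,"z": 0.6,"ax": 0,"ay": 0,"az": 0,"hand": 8},
  {"x": 0.08,"y": 0,"z": 0.62,"ax": 0,"ay": 0,"az": 0,"hand": 8},
  {"x": 0.08,"y": 0,"z": 0.64,"ax": 0,"ay": 0,"az": 0,"hand": 8},
  {"x": 0.08,"y": 0,"z": 0.64,"ax": 0,"ay": 0,"az": 0,"hand": 8},
])

```text
clock: 9.9
eef_pos: [412.3, 14.8, 43.9]
tcp_rot: [3.142, 0.0, 3.117]
contact_force: [0.3, 0.1, -2.2]
opening: 0.13
grasp_force: 48.9
```

drive_tool([
  {"x": 0,"y": 0,"z": 0.02,"ax": 0,"ay": 0,"az": 0,"hand": 8},
  {"x": 0,"y": 0,"z": 0.02,"ax": 0,"ay": 0,"az": 0,"hand": 8},
])

```text
clock: 10.1
eef_pos: [412.3, 14.8, 43.0]
tcp_rot: [3.142, 0.001, 3.117]
contact_force: [0.4, 0.3, -1.6]
opening: 0.125
grasp_force: 48.9
```

drive_tool([
  {"x": 0,"y": 0,"z": 0.02,"ax": 0,"ay": 0,"az": 0,"hand": 8},
  {"x": 0,"y": 0,"z": 0.02,"ax": 0,"ay": 0,"az": 0,"hand": 8},
])

```text
clock: 10.3
eef_pos: [412.3, 14.8, 41.9]
tcp_rot: [3.142, 0.0, 3.117]
contact_force: [0.4, 0.2, -0.5]
opening: 0.129
grasp_force: 49.2
```

drive_tool([
  {"x": 0,"y": 0,"z": 0.01,"ax": 0,"ay": 0,"az": 0,"hand": 8},
  {"x": 0,"y": 0,"z": 0.01,"ax": 0,"ay": 0,"az": 0,"hand": 8},
])

```text
clock: 10.5
eef_pos: [412.3, 14.9, 41.8]
tcp_rot: [3.142, 0.0, 3.117]
contact_force: [-3.2, 0.2, 10.9]
opening: 0.133
grasp_force: 50.7
```

drive_tool([
  {"x": -0.05,"y": -0.01,"z": -0.012,"ax": 0,"ay": 0,"az": 0,"hand": 8},
  {"x": -0.2,"y": -0.01,"z": -0.012,"ax": 0,"ay": 0,"az": 0,"hand": 8},
  {"x": -0.35,"y": -0.01,"z": -0.012,"ax": 0,"ay": 0,"az": 0,"hand": 8},
  {"x": -0.5,"y": -0.01,"z": -0.012,"ax": 0,"ay": 0,"az": 0,"hand": 8},
  {"x": -0.6,"y": -0.01,"z": -0.012,"ax": 0,"ay": 0,"az": 0,"hand": 8},
  {"x": -0.6,"y": -0.01,"z": -0.012,"ax": 0,"ay": 0,"az": 0,"hand": 8},
])

```text
clock: 11.1
eef_pos: [443.2, 13.6, 41.9]
tcp_rot: [3.142, 0.001, 3.117]
contact_force: [1.3, 0.1, 4.2]
opening: 0.129
grasp_force: 49.6
```

drive_tool([
  {"x": -0.06,"y": 0,"z": 0,"ax": 0,"ay": 0,"az": 0,"hand": 8},
  {"x": -0.14,"y": 0,"z": 0,"ax": 0,"ay": 0,"az": 0,"hand": 8},
  {"x": -0.2,"y": 0,"z": 0,"ax": 0,"ay": 0,"az": 0,"hand": 8},
  {"x": -0.2,"y": 0,"z": 0,"ax": 0,"ay": 0,"az": 0,"hand": 8},
])

```text
clock: 11.5
eef_pos: [452.6, 13.3, 41.9]
tcp_rot: [3.142, 0.0, 3.117]
contact_force: [0.4, -0.7, -1.0]
opening: 0.13
grasp_force: 49.1
```

drive_tool([
  {"x": -0.08,"y": 0,"z": 0,"ax": 0,"ay": 0,"az": 0,"hand": 8},
  {"x": -0.18,"y": 0,"z": 0,"ax": 0,"ay": 0,"az": 0,"hand": 8},
  {"x": -0.28,"y": 0,"z": 0,"ax": 0,"ay": 0,"az": 0,"hand": 8},
  {"x": -0.38,"y": 0,"z": 0,"ax": 0,"ay": 0,"az": 0,"hand": 8},
  {"x": -0.48,"y": 0,"z": 0,"ax": 0,"ay": 0,"az": 0,"hand": 8},
  {"x": -0.5,"y": 0,"z": 0,"ax": 0,"ay": 0,"az": 0,"hand": 8},
])

```text
clock: 12.1
eef_pos: [477.9, 12.7, 41.9]
tcp_rot: [3.142, 0.001, 3.117]
contact_force: [0.2, 0.2, 0.2]
opening: 0.132
grasp_force: 49.1
```

drive_tool([
  {"x": -0.05,"y": 0,"z": 0,"ax": 0,"ay": 0,"az": 0,"hand": 8},
  {"x": -0.1,"y": 0,"z": 0,"ax": 0,"ay": 0,"az": 0,"hand": 8},
  {"x": -0.14,"y": 0,"z": 0,"ax": 0,"ay": 0,"az": 0,"hand": 8},
  {"x": -0.14,"y": 0,"z": 0,"ax": 0,"ay": 0,"az": 0,"hand": 8},
])

```text
clock: 12.5
eef_pos: [484.4, 12.5, 41.9]
tcp_rot: [3.142, 0.0, 3.117]
contact_force: [0.7, -0.7, 0.9]
opening: 0.131
grasp_force: 49.2
```

Run:
```python
from h import *
T=np.load("pics/top0.npy"); print(T[202:216,238:243].max(2).mean(1), T[202:216,251:256].max(2).mean(1))
for z in(42,30): print([ (plane("top",[(240,r)],z)[0]-SO)[0].round(1) for r in range(202,216,2)])
```

```text
[176.4 174.  182.2 226.  222.8  89.   74.8  75.4  67.8  88.  195.  190.6
 175.6 176.6] [163.  136.  134.8 135.  128.2  99.8  56.   76.4  76.6  83.  149.6 172.
 172.4 172.6]
[np.float64(76.1), np.float64(70.3), np.float64(64.6), np.float64(58.8), np.float64(53.0), np.float64(47.2), np.float64(41.5)]
[np.float64(78.0), np.float64(72.1), np.float64(66.3), np.float64(60.5), np.float64(54.6), np.float64(48.8), np.float64(43.0)]
```

drive_tool([
  {"x": -0.06,"y": 0,"z": 0,"ax": 0,"ay": 0,"az": 0,"hand": 8},
  {"x": -0.13,"y": 0,"z": 0,"ax": 0,"ay": 0,"az": 0,"hand": 8},
  {"x": -0.2,"y": 0,"z": 0,"ax": 0,"ay": 0,"az": 0,"hand": 8},
  {"x": -0.26,"y": 0,"z": 0,"ax": 0,"ay": 0,"az": 0,"hand": 8},
  {"x": -0.32,"y": 0,"z": 0,"ax": 0,"ay": 0,"az": 0,"hand": 8},
  {"x": -0.36,"y": 0,"z": 0,"ax": 0,"ay": 0,"az": 0,"hand": 8},
  {"x": -0.36,"y": 0,"z": 0,"ax": 0,"ay": 0,"az": 0,"hand": 8},
])

```text
clock: 13.2
eef_pos: [502.5, 12.1, 41.9]
tcp_rot: [3.142, 0.0, 3.117]
contact_force: [0.5, 0.6, 0.2]
opening: 0.133
grasp_force: 49.2
```

drive_tool([
  {"x": -0.02,"y": 0,"z": 0,"ax": 0,"ay": 0,"az": 0,"hand": 8},
  {"x": -0.04,"y": 0,"z": 0,"ax": 0,"ay": 0,"az": 0,"hand": 8},
  {"x": -0.06,"y": 0,"z": 0,"ax": 0,"ay": 0,"az": 0,"hand": 8},
  {"x": -0.06,"y": 0,"z": 0,"ax": 0,"ay": 0,"az": 0,"hand": 8},
])

```text
clock: 13.6
eef_pos: [505.3, 12.0, 41.9]
tcp_rot: [3.142, 0.0, 3.117]
contact_force: [0.3, -0.2, -0.6]
opening: 0.126
grasp_force: 49.2
```

Steps of 2 mm per call from here.

drive_tool([
  {"x": -0.02,"y": 0,"z": 0,"ax": 0,"ay": 0,"az": 0,"hand": 8},
  {"x": -0.04,"y": 0,"z": 0,"ax": 0,"ay": 0,"az": 0,"hand": 8},
  {"x": -0.04,"y": 0,"z": 0,"ax": 0,"ay": 0,"az": 0,"hand": 8},
])

```text
clock: 13.9
eef_pos: [507.2, 12.0, 41.9]
tcp_rot: [3.142, 0.0, 3.117]
contact_force: [-0.4, 1.1, 0.1]
opening: 0.131
grasp_force: 49.3
```

drive_tool([
  {"x": -0.02,"y": 0,"z": 0,"ax": 0,"ay": 0,"az": 0,"hand": 8},
  {"x": -0.02,"y": 0,"z": 0,"ax": 0,"ay": 0,"az": 0,"hand": 8},
])

```text
clock: 14.1
eef_pos: [508.2, 12.0, 41.9]
tcp_rot: [-3.142, 0.0, 3.117]
contact_force: [0.2, -0.3, 0.3]
opening: 0.13
grasp_force: 49.3
```

drive_tool([
  {"x": -0.02,"y": 0,"z": 0,"ax": 0,"ay": 0,"az": 0,"hand": 8},
  {"x": -0.04,"y": 0,"z": 0,"ax": 0,"ay": 0,"az": 0,"hand": 8},
  {"x": -0.04,"y": 0,"z": 0,"ax": 0,"ay": 0,"az": 0,"hand": 8},
])

```text
clock: 14.4
eef_pos: [510.3, 11.9, 41.9]
tcp_rot: [-3.142, 0.0, 3.117]
contact_force: [-0.3, -0.3, 1.0]
opening: 0.134
grasp_force: 49.2
```

drive_tool([
  {"x": -0.02,"y": 0,"z": 0,"ax": 0,"ay": 0,"az": 0,"hand": 8},
  {"x": -0.02,"y": 0,"z": 0,"ax": 0,"ay": 0,"az": 0,"hand": 8},
])

```text
clock: 14.6
eef_pos: [511.2, 11.9, 41.9]
tcp_rot: [-3.142, 0.0, 3.117]
contact_force: [0.1, -0.4, 0.8]
opening: 0.131
grasp_force: 49.3
```

drive_tool([
  {"x": -0.02,"y": 0,"z": 0,"ax": 0,"ay": 0,"az": 0,"hand": 8},
  {"x": -0.04,"y": 0,"z": 0,"ax": 0,"ay": 0,"az": 0,"hand": 8},
  {"x": -0.04,"y": 0,"z": 0,"ax": 0,"ay": 0,"az": 0,"hand": 8},
])

```text
clock: 14.9
eef_pos: [512.0, 11.8, 41.9]
tcp_rot: [-3.142, -0.002, 3.117]
contact_force: [-4.2, 0.7, 5.3]
opening: 0.133
grasp_force: 50.0
```

drive_tool([
  {"x": -0.02,"y": 0,"z": 0,"ax": 0,"ay": 0,"az": 0,"hand": 8},
  {"x": -0.02,"y": 0,"z": 0,"ax": 0,"ay": 0,"az": 0,"hand": 8},
])

```text
clock: 15.1
eef_pos: [512.0, 11.8, 41.9]
tcp_rot: [-3.141, -0.004, 3.117]
contact_force: [-7.9, 0.6, 10.9]
opening: 0.133
grasp_force: 50.6
```

The stop is felt at TCP x = 512, so the leading edge is at stage x ≈ 49, agreeing with ~50 from the image. I'll relax, release and rise.

drive_tool([
  {"x": 0.02,"y": 0,"z": 0,"ax": 0,"ay": 0,"az": 0,"hand": 8},
  {"x": 0.02,"y": 0,"z": 0,"ax": 0,"ay": 0,"az": 0,"hand": 8},
  {"x": 0.02,"y": 0,"z": 0,"ax": 0,"ay": 0,"az": 0,"hand": 16},
  {"x": 0.02,"y": 0,"z": 0,"ax": 0,"ay": 0,"az": 0,"hand": 26},
  {"x": 0.02,"y": 0,"z": 0,"ax": 0,"ay": 0,"az": 0,"hand": 36},
  {"x": 0.02,"y": 0,"z": 0,"ax": 0,"ay": 0,"az": 0,"hand": 40},
])

```text
clock: 15.7
eef_pos: [513.3, 11.8, 41.9]
tcp_rot: [3.142, 0.0, 3.117]
contact_force: [-0.7, 0.0, 0.7]
opening: 0.473
grasp_force: 0.0
```

drive_tool([
  {"x": 0,"y": 0,"z": -0.3,"ax": 0,"ay": 0,"az": 0,"hand": 40},
  {"x": 0,"y": 0,"z": -1.0,"ax": 0,"ay": 0,"az": 0,"hand": 40},
  {"x": 0,"y": 0,"z": -1.8,"ax": 0,"ay": 0,"az": 0,"hand": 40},
  {"x": 0,"y": 0,"z": -2.4,"ax": 0,"ay": 0,"az": 0,"hand": 40},
  {"x": 0.8,"y": 0,"z": -2.4,"ax": 0,"ay": 0,"az": 0,"hand": 40},
  {"x": 1.6,"y": 0,"z": -2.4,"ax": 0,"ay": 0,"az": 0,"hand": 40},
  {"x": 2.0,"y": 0,"z": -2.4,"ax": 0,"ay": 0,"az": 0,"hand": 40},
  {"x": 2.0,"y": 0,"z": -2.4,"ax": 0,"ay": 0,"az": 0,"hand": 40},
])

```text
clock: 16.5
eef_pos: [410.3, 14.3, 161.7]
tcp_rot: [-3.142, -0.002, 3.117]
contact_force: [0.2, -0.4, -1.0]
opening: 0.469
grasp_force: 0.0
```

Run:
```python
from h import *
T=imaging.grab_frame("top");S=imaging.grab_frame("scene")
cv2.imwrite("pics/p4.png",np.hstack([cv2.resize(x[:,:,::-1],(400,600),interpolation=cv2.INTER_CUBIC) for x in (T[185:275,215:275],S[200:308,283:355])]))
rd=[]
for im in(S,T):
    h=hsv(im); red=((h[...,0]<6)|(h[...,0]>174))&(h[...,1]>170)&(h[...,2]>110); b=[b[:2] for b in blobs(red,6)]; print(b); rd.append(b[0][0])
k=tri(*rd); print("knob",k, (k[0]-SO)@np.array([[np.cos(SY),-np.sin(SY),0],[np.sin(SY),np.cos(SY),0],[0,0,1]]))
rel(st(42,-1.2,114.5-19+80),np.pi+SY)
```

```text
[((np.float64(320.5), np.float64(236.6)), np.int32(37))]
[((np.float64(243.6), np.float64(210.3)), np.int32(32))]
knob (array([598.37324078,   9.3765541 , 118.08467159]), np.float64(2.2130271342350256)) [ 42.39550867  -0.37225953 118.08467159]
shift [-3.683 -0.024 -0.257] turn [0.001 0.016 0.   ] clk 16.6 at [413.9  14.3 162.3] F [ 0.5 -0.3 -0.2]
```

View pics/p4.png

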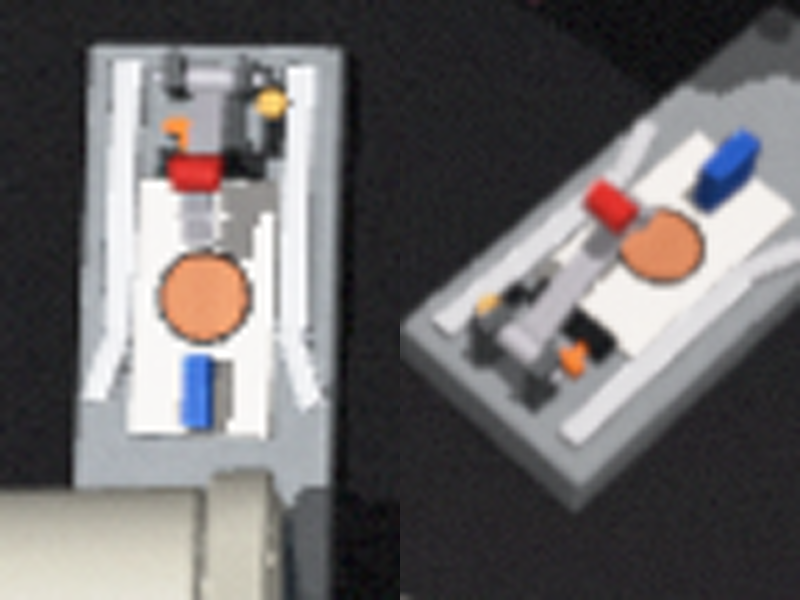

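The carrier lies straight between the rails, its front edge against the stop, fin towards the open end, and the orange pin now shows behind the stop (right panel, 575,357). The knob at stage (42,0,~115) agrees with the clip at 0.72. Now I'll go above it.

drive_tool([
  {"x": -0.5,"y": 0,"z": -0.2,"ax": 0,"ay": 0,"az": 0,"hand": 40},
  {"x": -1.2,"y": 0,"z": -0.3,"ax": 0,"ay": 0,"az": 0,"hand": 40},
  {"x": -2.0,"y": -0.02,"z": -0.3,"ax": 0,"ay": 0,"az": 0,"hand": 40},
  {"x": -2.8,"y": -0.02,"z": -0.3,"ax": 0,"ay": 0,"az": 0,"hand": 40},
  {"x": -3.4,"y": -0.02,"z": -0.3,"ax": 0,"ay": 0,"az": 0,"hand": 40},
  {"x": -3.68,"y": -0.02,"z": -0.3,"ax": 0,"ay": 0,"az": 0,"hand": 40},
  {"x": -3.68,"y": -0.02,"z": -0.3,"ax": 0,"ay": 0,"az": 0,"hand": 40},
  {"x": -3.68,"y": -0.02,"z": -0.3,"ax": 0,"ay": 0,"az": 0,"hand": 40},
])

```text
clock: 17.4
eef_pos: [597.2, 8.7, 176.2]
tcp_rot: [-3.142, -0.001, 3.117]
contact_force: [-0.7, -0.6, 0.0]
opening: 0.47
grasp_force: 0.0
```

Run:
```python
from h import *
rel(st(42,-1.1,96),np.pi+SY)
```

```text
shift [-0.018  0.     1.603] turn [-0.    -0.01  -0.001] clk 17.4 at [597.2   8.7 176.2] F [-0.7 -0.6  0. ]
```

drive_tool([
  {"x": -0.01,"y": 0,"z": 0.5,"ax": 0,"ay": 0,"az": 0,"hand": 40},
  {"x": -0.01,"y": 0,"z": 1.0,"ax": 0,"ay": 0,"az": 0,"hand": 40},
  {"x": -0.01,"y": 0,"z": 1.4,"ax": 0,"ay": 0,"az": 0,"hand": 40},
  {"x": -0.01,"y": 0,"z": 1.6,"ax": 0,"ay": 0,"az": 0,"hand": 40},
  {"x": -0.01,"y": 0,"z": 1.6,"ax": 0,"ay": 0,"az": 0,"hand": 30},
  {"x": -0.01,"y": 0,"z": 1.6,"ax": 0,"ay": 0,"az": 0,"hand": 16},
  {"x": -0.01,"y": 0,"z": 1.6,"ax": 0,"ay": 0,"az": 0,"hand": 16},
  {"x": -0.01,"y": 0,"z": 1.6,"ax": 0,"ay": 0,"az": 0,"hand": 16},
], grip_force=30)

```text
clock: 18.2
eef_pos: [597.5, 8.6, 97.5]
tcp_rot: [-3.141, 0.0, 3.117]
contact_force: [-1.8, -0.9, -1.6]
opening: 0.233
grasp_force: 30.8
```

drive_tool([
  {"x": 0,"y": 0,"z": 0,"ax": 0,"ay": 0,"az": 0,"hand": 14},
  {"x": 0,"y": 0,"z": 0,"ax": 0,"ay": 0,"az": 0,"hand": 14},
  {"x": 0,"y": 0,"z": 0,"ax": 0,"ay": 0,"az": 0,"hand": 14},
])

```text
clock: 18.5
eef_pos: [597.5, 8.6, 97.4]
tcp_rot: [-3.141, 0.0, 3.117]
contact_force: [-3.4, -0.9, 3.1]
opening: 0.227
grasp_force: 31.5
```

drive_tool([
  {"x": 0.06,"y": 0,"z": 0.06,"ax": 0,"ay": 0,"az": 0,"hand": 14},
  {"x": 0.135,"y": 0,"z": 0.125,"ax": 0,"ay": 0,"az": 0,"hand": 14},
  {"x": 0.23,"y": 0,"z": 0.24,"ax": 0,"ay": 0,"az": 0,"hand": 14},
  {"x": 0.32,"y": 0,"z": 0.365,"ax": 0,"ay": 0,"az": 0,"hand": 14},
  {"x": 0.395,"y": 0,"z": 0.5,"ax": 0,"ay": 0,"az": 0,"hand": 14},
  {"x": 0.43,"y": 0,"z": 0.57,"ax": 0,"ay": 0,"az": 0,"hand": 14},
  {"x": 0.455,"y": 0,"z": 0.635,"ax": 0,"ay": 0,"az": 0,"hand": 14},
  {"x": 0.455,"y": 0,"z": 0.635,"ax": 0,"ay": 0,"az": 0,"hand": 14},
])

```text
clock: 19.3
eef_pos: [574.9, 9.2, 64.8]
tcp_rot: [-3.141, 0.0, 3.117]
contact_force: [0.8, -3.4, 1.1]
opening: 0.23
grasp_force: 32.5
```

drive_tool([
  {"x": 0.015,"y": 0,"z": 0.04,"ax": 0,"ay": 0,"az": 0,"hand": 14},
  {"x": 0.03,"y": 0,"z": 0.08,"ax": 0,"ay": 0,"az": 0,"hand": 14},
  {"x": 0.03,"y": 0,"z": 0.08,"ax": 0,"ay": 0,"az": 0,"hand": 14},
])

```text
clock: 19.6
eef_pos: [573.5, 9.3, 61.0]
tcp_rot: [-3.142, 0.0, 3.117]
contact_force: [1.0, -4.0, 1.7]
opening: 0.227
grasp_force: 32.5
```

drive_tool([
  {"x": 0.005,"y": 0,"z": 0.02,"ax": 0,"ay": 0,"az": 0,"hand": 14},
  {"x": 0.01,"y": 0,"z": 0.04,"ax": 0,"ay": 0,"az": 0,"hand": 14},
  {"x": 0.015,"y": 0,"z": 0.06,"ax": 0,"ay": 0,"az": 0,"hand": 14},
  {"x": 0.015,"y": 0,"z": 0.06,"ax": 0,"ay": 0,"az": 0,"hand": 14},
])

```text
clock: 20.0
eef_pos: [572.5, 9.3, 58.0]
tcp_rot: [-3.142, -0.0, 3.117]
contact_force: [0.2, -4.0, -0.3]
opening: 0.229
grasp_force: 32.5
```

drive_tool([
  {"x": 0.002,"y": 0,"z": 0.01,"ax": 0,"ay": 0,"az": 0,"hand": 14},
  {"x": 0.002,"y": 0,"z": 0.01,"ax": 0,"ay": 0,"az": 0,"hand": 14},
])

```text
clock: 20.2
eef_pos: [572.4, 9.3, 57.6]
tcp_rot: [-3.142, -0.0, 3.117]
contact_force: [-0.6, -4.2, 0.7]
opening: 0.221
grasp_force: 32.6
```

drive_tool([
  {"x": 0.002,"y": 0,"z": 0.01,"ax": 0,"ay": 0,"az": 0,"hand": 14},
  {"x": 0.002,"y": 0,"z": 0.01,"ax": 0,"ay": 0,"az": 0,"hand": 14},
])

```text
clock: 20.4
eef_pos: [572.2, 9.3, 57.0]
tcp_rot: [-3.142, -0.0, 3.117]
contact_force: [0.0, -4.2, 0.2]
opening: 0.227
grasp_force: 32.6
```

drive_tool([
  {"x": 0.002,"y": 0,"z": 0.01,"ax": 0,"ay": 0,"az": 0,"hand": 14},
  {"x": 0.002,"y": 0,"z": 0.01,"ax": 0,"ay": 0,"az": 0,"hand": 14},
])

```text
clock: 20.6
eef_pos: [572.1, 9.3, 56.5]
tcp_rot: [-3.142, -0.0, 3.117]
contact_force: [-0.0, -5.0, 1.2]
opening: 0.228
grasp_force: 32.6
```

drive_tool([
  {"x": 0.001,"y": 0,"z": 0.006,"ax": 0,"ay": 0,"az": 0,"hand": 14},
  {"x": 0.001,"y": 0,"z": 0.006,"ax": 0,"ay": 0,"az": 0,"hand": 14},
])

```text
clock: 20.8
eef_pos: [572.0, 9.3, 56.2]
tcp_rot: [-3.142, -0.0, 3.117]
contact_force: [-0.7, -4.1, 1.0]
opening: 0.229
grasp_force: 32.6
```

drive_tool([
  {"x": 0.001,"y": 0,"z": 0.006,"ax": 0,"ay": 0,"az": 0,"hand": 14},
  {"x": 0.001,"y": 0,"z": 0.006,"ax": 0,"ay": 0,"az": 0,"hand": 14},
])

```text
clock: 21.0
eef_pos: [571.9, 9.3, 56.0]
tcp_rot: [-3.142, -0.0, 3.117]
contact_force: [-1.4, -4.8, 1.4]
opening: 0.227
grasp_force: 32.6
```

drive_tool([
  {"x": 0.001,"y": 0,"z": 0.006,"ax": 0,"ay": 0,"az": 0,"hand": 14},
  {"x": 0.001,"y": 0,"z": 0.006,"ax": 0,"ay": 0,"az": 0,"hand": 14},
])

```text
clock: 21.2
eef_pos: [571.8, 9.3, 55.6]
tcp_rot: [-3.142, -0.0, 3.117]
contact_force: [-1.6, -3.1, 1.1]
opening: 0.229
grasp_force: 32.6
```

drive_tool([
  {"x": 0.001,"y": 0,"z": 0.006,"ax": 0,"ay": 0,"az": 0,"hand": 14},
  {"x": 0.001,"y": 0,"z": 0.006,"ax": 0,"ay": 0,"az": 0,"hand": 14},
])

```text
clock: 21.4
eef_pos: [571.7, 9.3, 55.3]
tcp_rot: [-3.142, -0.001, 3.117]
contact_force: [-1.7, -4.5, 0.7]
opening: 0.223
grasp_force: 32.6
```

Run:
```python
from h import *
S=imaging.grab_frame("scene")
cv2.imwrite("pics/p5.png",cv2.resize(S[205:290,285:370][:,:,::-1],(600,600),interpolation=cv2.INTER_CUBIC))
```

```text
(no output)
```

View pics/p5.png

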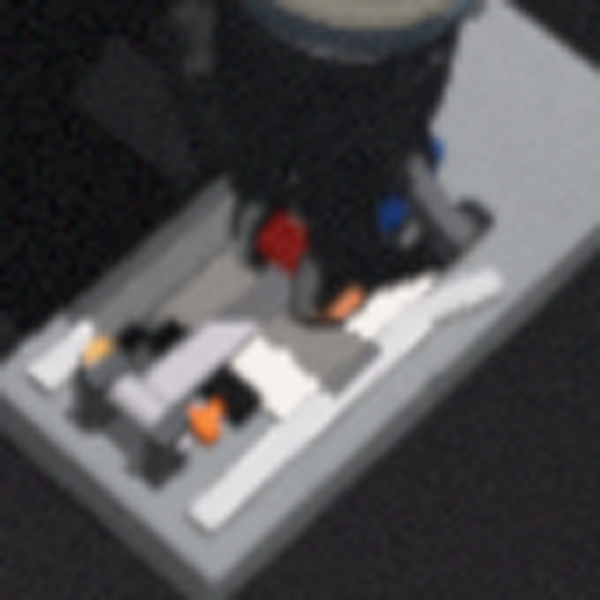

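The knob (285,240) is still between the pads and the arm is nearly level over the carrier. I'll continue gently until contact.

drive_tool([
  {"x": 0.001,"y": 0,"z": 0.008,"ax": 0,"ay": 0,"az": 0,"hand": 14},
  {"x": 0.001,"y": 0,"z": 0.008,"ax": 0,"ay": 0,"az": 0,"hand": 14},
])

```text
clock: 21.65
eef_pos: [571.6, 9.3, 55.0]
tcp_rot: [-3.142, -0.001, 3.117]
contact_force: [-2.6, -4.0, 2.3]
opening: 0.226
grasp_force: 32.7
```

drive_tool([
  {"x": 0.001,"y": 0,"z": 0.008,"ax": 0,"ay": 0,"az": 0,"hand": 14},
  {"x": 0.001,"y": 0,"z": 0.008,"ax": 0,"ay": 0,"az": 0,"hand": 14},
])

```text
clock: 21.85
eef_pos: [571.7, 9.4, 54.9]
tcp_rot: [-3.142, -0.0, 3.117]
contact_force: [-4.2, -4.6, 4.4]
opening: 0.229
grasp_force: 33.1
```

drive_tool([
  {"x": 0,"y": 0,"z": 0,"ax": 0,"ay": 0,"az": 0,"hand": 14},
  {"x": 0,"y": 0,"z": 0,"ax": 0,"ay": 0,"az": 0,"hand": 14},
])

```text
clock: 22.05
eef_pos: [571.7, 9.4, 54.9]
tcp_rot: [3.142, -0.0, 3.117]
contact_force: [-3.4, -4.2, 4.9]
opening: 0.225
grasp_force: 33.1
```

Contact: the TCP stopped at 54.9 and Fz rose to about 5 N, so the foot bears on the carrier. Opening and withdrawing.

drive_tool([
  {"x": 0,"y": 0,"z": 0,"ax": 0,"ay": 0,"az": 0,"hand": 20},
  {"x": 0,"y": 0,"z": 0,"ax": 0,"ay": 0,"az": 0,"hand": 26},
  {"x": 0,"y": 0,"z": 0,"ax": 0,"ay": 0,"az": 0,"hand": 34},
  {"x": 0,"y": 0,"z": 0,"ax": 0,"ay": 0,"az": 0,"hand": 40},
  {"x": 0,"y": 0,"z": 0,"ax": 0,"ay": 0,"az": 0,"hand": 40},
])

```text
clock: 22.55
eef_pos: [572.1, 9.6, 54.6]
tcp_rot: [3.141, 0.0, 3.117]
contact_force: [-0.2, -0.2, 0.2]
opening: 0.468
grasp_force: 0.0
```

drive_tool([
  {"x": 0,"y": 0,"z": -0.2,"ax": 0,"ay": 0,"az": 0,"hand": 40},
  {"x": 0,"y": 0,"z": -0.8,"ax": 0,"ay": 0,"az": 0,"hand": 40},
  {"x": 0,"y": 0,"z": -1.6,"ax": 0,"ay": 0,"az": 0,"hand": 40},
  {"x": 0,"y": 0,"z": -2.4,"ax": 0,"ay": 0,"az": 0,"hand": 40},
  {"x": 1.0,"y": 0,"z": -2.8,"ax": 0,"ay": 0,"az": 0,"hand": 40},
  {"x": 2.0,"y": 0,"z": -2.8,"ax": 0,"ay": 0,"az": 0,"hand": 40},
  {"x": 3.0,"y": 0,"z": -2.8,"ax": 0,"ay": 0,"az": 0,"hand": 40},
  {"x": 3.5,"y": 0,"z": -2.8,"ax": 0,"ay": 0,"az": 0,"hand": 40},
])

```text
clock: 23.35
eef_pos: [393.2, 13.7, 194.9]
tcp_rot: [3.142, -0.001, 3.117]
contact_force: [0.7, -0.2, -0.3]
opening: 0.467
grasp_force: 0.0
```

drive_tool([
  {"x": 0,"y": 0,"z": 0,"ax": 0,"ay": 0,"az": 0,"hand": 40},
  {"x": 0,"y": 0,"z": 0,"ax": 0,"ay": 0,"az": 0,"hand": 40},
  {"x": 0,"y": 0,"z": 0,"ax": 0,"ay": 0,"az": 0,"hand": 40},
])

```text
clock: 23.65
eef_pos: [398.6, 13.8, 195.4]
tcp_rot: [3.141, 0.002, 3.117]
contact_force: [0.7, -0.5, 0.8]
opening: 0.467
grasp_force: 0.0
```

Run:
```python
from h import *
T=imaging.grab_frame("top");S=imaging.grab_frame("scene")
cv2.imwrite("pics/p6.png",np.hstack([cv2.resize(x[:,:,::-1],(400,600),interpolation=cv2.INTER_CUBIC) for x in (T[185:275,215:275],S[200:308,283:355])]))
rd=[]
for im in(S,T):
    h=hsv(im); red=((h[...,0]<6)|(h[...,0]>174))&(h[...,1]>170)&(h[...,2]>110); rd.append([b[:2] for b in blobs(red,6)][0][0])
print("knob",tri(*rd),rd)
```

```text
knob (array([571.128301  ,   9.49413497,  72.66415822]), np.float64(1.4670807218835962)) [(np.float64(326.4), np.float64(239.9)), (np.float64(244.9), np.float64(222.1))]
```

View pics/p6.png

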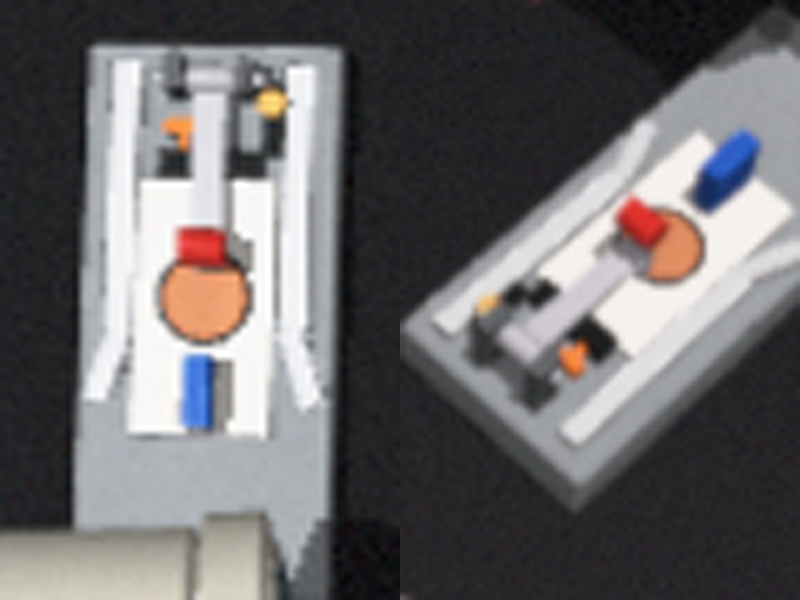

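The clip is down on the carrier, with the knob at z ≈ 73 (expected 73). The carrier hasn't moved from the stop, and the arm is clear. Handing in.

```bash
python3 -c "
from rig import r
print(r.sign_off())"
```

```text
the job is handed in; nothing more can be done
None
```

The job is handed in at about 24 s. By force readings and camera images, the copper carrier is home against the stop, the clip is lowered onto it without snapping, and the arm is clear; the judge's verdict was not reported.

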